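# Set the watchmaker's bench magnifier

## Robot

A 6-joint arm with a two-finger parallel gripper is mounted at the origin on the work surface. World frame = base frame: x ahead of the robot, y to its left, z up, the work surface at z = 0. Lengths are in m, angles in rad, forces in N, time in s.
With the tool pointing down it reaches from about 0.225 to 0.725 m from the base axis. Payload 3.1 kg.
Tool frame: the origin (TCP) lies midway between the tips of the shut fingers; the grasp point (between the pads) lies robot.pinch_z behind it (robot.pinch_z is the distance from the TCP to the grasp point, in m); x points along the fingers, y is the direction in which the jaws open and shut, and the axes are right-handed (so a half turn about x gives the same grasp; the last joint's range is limited). The gripper opens to 85 mm and grips with 20 to 120 N. Pads are 22 mm wide; open, the fingers measure 114 mm over their backs; the gripper's body (76 mm by 85 mm) begins 54 mm behind the grasp point. The pads swing forward as they close: fully open they stand 13 mm farther back than shut.
Start: joints at [-1.241, 0.048, 0.099, 1.622, 0, 1.443], TCP at [0.232, -0.471, 0.231] pointing down, gripper open.
Joint ranges: [-2.91, 2.91], [-0.99, 1.94], [-1.21, 1.42], [-2.12, 2.29], [-1.49, 1.47], [-3.14, 3.14]. Speed limits (rad/s): [2.79, 2.79, 3.14, 3.14, 3.14, 3.14].

## Interface

Orientations are given as a 3x3 rotation matrix whose columns are the frame's x, y, z axes.
In Python, from bench import monitor, cams, ticket, nets, robot gives the robot as it stands.
- The arm moves only by the shell command python3 -m handwheel 'ROWS'. ROWS is JSON, a list that holds one entry, the list of rows, each a list of 7 numbers: the shift along the tool's x, y, z in m, then the turn, a rotation vector about the tool's x, y, z in degrees, then the opening, from 0 (shut) to 1 (fully open). In form: [[[x, y, z, rx, ry, rz, hand], ...]]. A call has 1 to 8 rows; each row shifts and turns the commanded pose from where the row before left it, along the tool's axes as they then stand; what a row does not reach is not made up. A row lasts 1/10 s, in which the tool goes at most 50 mm and 8.59 degrees, less where a joint would pass 70% of its speed; a pose out of reach is approached as far as the arm can. A call with a gripper value outside its range is refused whole. The fingers move at their own pace and stop on an object; the grip force is fixed at half the most. Time passes only in rows, so rows that do not move let the fingers close. It gives the time, the measured TCP pose, the force and the opening at its end, in the units of the state.
- monitor.state(): the state, without advancing time (a new reading comes with each control period).
- cams.camera(name): name is "scene" or "top" or "wrist"; returns a dict with "color" (480x640x3 uint8, red, green, blue), "vfov" (degrees; the focal length in pixels is half the picture's height over the tangent of half this angle, whatever the lens; pixels are square), "cx", "cy" (the principal point, pixels), "rvec" (rotation vector, rad) and "tvec" (3), from world to camera coordinates, as OpenCV has them; the wrist camera has in their place "mount" (4x4, takes a point from camera to tool coordinates, whose origin is the TCP and whose axes are the tool frame's). Camera axes: x right, y down, z forward; pixel columns grow to the right and rows downward; lengths in m; the calibration is good to about 2 mm. A picture is of the moment at which its call begins: read the wrist's pose just before it. There is no depth.
- ticket.finish_job(): hands the job in, once; it reports no verdict.
Trained networks look in a picture, given as the dict that the camera call returned (one of the last four; its "shot" number tells which), for a name from the list of things; names that differ only in an ending like _2 or _b are one class to them, and where a whole thing is asked for, a point or a joint stands for the part that bears it (a point fixed in the world has none). Each returns a list of dicts, best first, with "score" (0 to 1); they miss things now and then, are a little off and sometimes report something else, mostly with a low value. They report only what shows in the picture. A call takes as long as a camera call. They do not tell look-alikes from the thing itself.
- nets.boxes_of(target, picture): "box" ([centre column, centre row, width, height] in pixels, round what is visible of it).
The state is a dict: "time_s": time; "q": joint angles; "joint_vel": joint speeds; "tau": joint torques, N m; "tcp_pos": TCP position; "ee_rot": TCP orientation; "force": force on the tool from outside, world axes, zero at the start; "ft_torque": the same for the moment, N m; "width": finger opening in m.
Only numpy, scipy, OpenCV 4.12 (cv2) and the standard library are available. Lean on these libraries where they do the work, as an engineer would, in place of code of your own. Each camera call takes 0.05 s, during which the arm holds its last target. There are 200 camera calls.

## Task

The bench magnifier is parked low and swung aside. Press in the sprung button on its square column, slide the tube up until the button pops out of the next hole, and swing the magnifier round on its base until it clicks into place with the lens over the watch movement. Let go of it and leave the other things on the bench where they stand.

Things in the scene. Friction and masses are not known exactly. Their poses are not given: they have to be found in the camera images.
- magnifier_base: Round cast base of the magnifier, dark metal, 140 mm across, screwed to the bench. Origin on the column's vertical axis at bench level, z up. The column stands at its centre and turns on it. In the working position the lens lies straight out along the base's +y axis, 150 mm from the column's axis; a 20 mm wide block with a spring ball stands on its -y side.
- swivel (a joint): Angle of the column with the lens about the base's vertical axis, rad, anticlockwise from above positive; 0 = click stop, lens over the movement; parked -1.05 to -0.55; ends -1.35 and 0.6. Turns with 0.04 N m friction; from -0.38 to -0.19 a sprung ball must be pushed over a lobe (about 0.25 N m), then it drops in at 0; a second lobe lies as far beyond.
- riser (a joint): Height of the outer tube above its parked place, m. Plain aluminium tube 25 mm square, 120 mm long, sliding up over a 20 mm square post. One face has three 13.5 mm holes 35 mm apart: 0 = button in the top hole (parked), 0.035 = next, 0.070 = lowest; play 1 mm either way. Weighs 0.2 to 0.45 kg with its lens, friction 1.5 N: let go between holes it stays or sinks back.
- snap_button (a joint): How far the button is pushed in, m: 0 = out, tube locked; 0.0065 = level with the tube's face; 0.008 = inside. Spring 3.2 to 6.4 N. Round-nosed steel pin 12 mm thick on the inner post. Held level (say by pinching the tube across it) it lets go: 3 to 10 N more than the tube's weight draws the wall over its nose; it rides inside and springs out at the next hole, locking again.
- button (a point): Centre of the hole at the button, on the tube's outer face, 12.5 mm from the column's axis and 156 mm above the bench; does not rise with the tube. +x points out of the face (the button sticks out 6.5 mm), +y along the lens arm, +z up; the axis lies 12.5 mm along -x. Both faces across x are free for fingers; the arm leaves the +y face 16 mm above this point when parked.
- column_top (a point): Centre of the top of the black cap on the outer tube, on the column's axis: 185 mm above the bench (29 mm above the button) when parked, 35 mm more one hole up. Same axes as the button.
- lens (a point): Centre of the round level lens, 106 mm across in a black rim 10 mm thick, 150 mm from the column's axis along +y and 13 mm below column_top; carried by an 8 mm rod with a black block 16 mm wide at the tube.
- movement_holder: Round aluminium holder 68 mm across, 38 mm high, loose, with a brass watch movement on top; origin under its centre. It stands at the working place, 150 mm from the column along the base's +y axis.
- parts_box: Open cream box 90 x 130 x 45 mm with brass rings in it, loose bystander; origin under its centre.
- jar: White jar 84 mm across, 75 mm high, loose bystander; origin under its centre.
- dish: Steel bowl 116 mm across, 40 mm high, loose bystander; origin under its centre.
Not all that is in view belongs to the job. There is more than one size of the movement_holder; the job needs the largest.

How it is judged:
At the end, for the whole second after the job is handed in: The tube stands one hole up (35 mm, within 3 mm) with the snap button out (within 2 mm), the swivel rests in its click stop (within 0.06 rad), and the lens centre is within 30 mm of the movement holder's centre as seen from above (value of joint riser between 0.032 and 0.038 m and value of joint snap_button below 0.002 m and value of joint swivel between -0.06 and 0.06 rad and horizontal distance between lens and movement_holder below 0.03 m); the robot touches nothing.
It fails at once if the movement holder is shifted more than 15 mm (distance of movement_holder from where it was at the start of the episode above 0.015 m).
It fails at once if a bystander (parts box, jar or dish) is shifted more than 20 mm (distance of any of parts_box, jar, dish from where it was at the start of the episode above 0.02 m).
It also fails if it takes over 38 s, if anything falls off the work surface, if the arm or the gripper's body presses on something with over 40 N, if the wrist force passes 120 N, or if a joint passes its speed limit or range.

## Working session

There is one attempt and no reset: what is moved stays moved. The work goes in short steps, Python scripts to look and compute and a shell command to move; the robot and the scene stay as the last step left them, time stands still between calls to the robot, and variables do not carry over. Pictures are saved under pics/ and viewed, about 8 in all and at most 12, crops included, and the job is handed in when it is done.

```bash
ls; mkdir -p pics; cat > h.py <<'E'
import numpy as np,cv2
from bench import monitor,cams,ticket,nets,robot
def cam(n):
    s=monitor.state(); p=cams.camera(n); h,w=p["color"].shape[:2]
    f=h/2/np.tan(np.radians(p["vfov"])/2); K=np.array([[f,0,p["cx"]],[0,f,p["cy"]],[0,0,1]])
    if "mount" in p:
        T=np.eye(4);T[:3,:3]=s["ee_rot"];T[:3,3]=s["tcp_pos"];T=np.linalg.inv(T@np.array(p["mount"]))
        R,t=T[:3,:3],T[:3,3]
    else: R=cv2.Rodrigues(np.array(p["rvec"],float))[0];t=np.array(p["tvec"],float).ravel()
    return p,K,R,t
def proj(c,X):
    _,K,R,t=c; x=(R@np.atleast_2d(X).T).T+t; x=x@K.T; return x[:,:2]/x[:,2:]
def onz(c,uv,z):
    _,K,R,t=c; d=R.T@np.linalg.inv(K)@np.array([uv[0],uv[1],1.]); o=-R.T@t
    return o+d*(z-o[2])/d[2]
def save(c,n,crop=None,k=1):
    im=c[0]["color"][:,:,::-1]
    if crop: a,b,x,y=crop; im=im[b:y,a:x]
    cv2.imwrite("pics/"+n,cv2.resize(im,None,fx=k,fy=k,interpolation=cv2.INTER_CUBIC))
E
python3 - <<'E'
from h import *
print(monitor.state(), robot.pinch_z)
for n in("scene","top"):
    c=cam(n); save(c,n+"0.png")
    print(n,c[1][0,0],"pos",-c[2].T@c[3])
    for t in("magnifier_base","riser","lens","column_top","button","movement_holder","parts_box","jar","dish"):
        print(t,[(np.round(b["box"]).astype(int).tolist(),round(b["score"],2)) for b in nets.boxes_of(t,c[0])[:4]])
E
```

```text
pics
{'time_s': 0.0, 'q': array([-1.24080278e+00,  4.87360538e-02,  9.75995261e-02,  1.62196652e+00,
       -2.43130303e-05,  1.44299065e+00]), 'joint_vel': array([ 0.00156659,  0.00101101, -0.00030956, -0.00018225,  0.00103953,
       -0.00015465]), 'tau': array([ 8.09465041e-05, -3.38787925e+01,  3.20013106e+01,  2.04321725e-02,
       -2.04577113e-04,  3.36828784e-06]), 'tcp_pos': array([ 0.23182134, -0.47038146,  0.23012562]), 'ee_rot': array([[-7.70461720e-04,  4.41974163e-01, -8.97027450e-01],
       [ 2.17437565e-03, -8.97024855e-01, -4.41974753e-01],
       [-9.99997339e-01, -2.29099927e-03, -2.69894546e-04]]), 'force': array([0.33499442, 0.63160327, 0.18642841]), 'ft_torque': array([-0.00774453, -0.02529211,  0.04471918]), 'width': 0.08554110076326289} 0.0187
scene 607.2706250224018 pos [1.69886518 0.26970015 1.08698946]
magnifier_base [([372, 245, 99, 73], 0.66), ([167, 260, 42, 34], 0.32)]
riser [([382, 230, 81, 45], 0.79)]
lens [([383, 231, 82, 47], 0.92)]
column_top [([381, 229, 86, 46], 0.87), ([492, 275, 36, 43], 0.46)]
button [([403, 259, 26, 19], 0.73), ([377, 238, 90, 66], 0.72)]
movement_holder [([402, 257, 28, 18], 0.79), ([444, 254, 18, 15], 0.7)]
parts_box [([334, 329, 62, 58], 0.95)]
jar [([490, 274, 32, 45], 0.93)]
dish [([169, 259, 40, 27], 0.93), ([382, 229, 84, 47], 0.54)]
top 493.2456822762667 pos [ 0.32790112 -0.02374804  1.11267069]
magnifier_base []
riser [([248, 239, 106, 68], 0.7), ([501, 225, 54, 45], 0.35)]
lens [([248, 236, 108, 68], 0.61)]
column_top [([248, 237, 106, 74], 0.74)]
button [([252, 239, 118, 81], 0.94)]
movement_holder [([230, 296, 31, 30], 0.9), ([183, 305, 23, 19], 0.89), ([222, 344, 25, 27], 0.56)]
parts_box [([289, 164, 66, 55], 0.89)]
jar [([126, 263, 47, 43], 0.8)]
dish [([500, 224, 57, 54], 0.88)]
```

View pics/scene0.png

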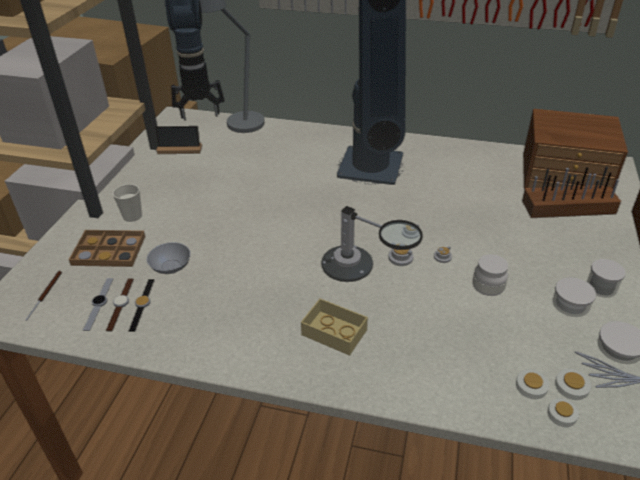

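View pics/top0.png

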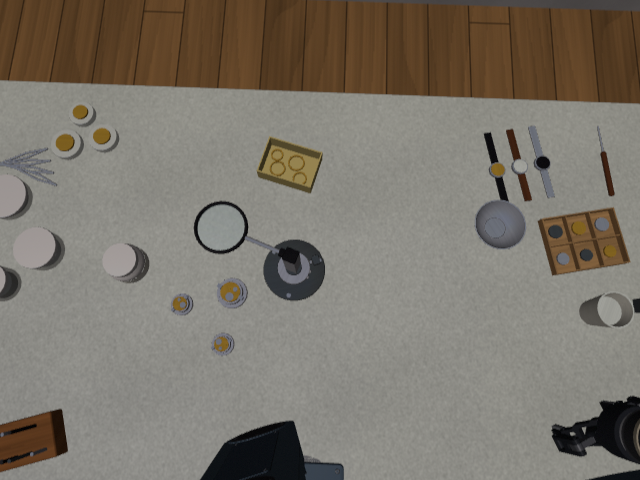

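The scene view shows the magnifier base at (347,262), with the lens at (400,234) over or near the holders. The parts box is at (335,326), the jar at (490,274) and the dish at (169,259).

In the top view the base is at (294,270), the cap at about (290,256) and the lens at (221,228). Candidates for the movement holder in the top view:
- (231,293), about 31 px across
- (181,304), smaller
- (223,344), smaller
- the dishes at (66,144), (102,138) and (81,113), far from the base

I choose (231,293): it is the largest and about 150 mm from the column. I'll check it in a close crop.

```bash
python3 - <<'E'
from h import *
c=cam("top"); save(c,"topcrop.png",(160,190,340,360),4)
b=onz(c,(294,270),0.01);print("base",b)
for uv in((231,293),(181,304),(223,344)):
    p=onz(c,uv,.04);print("holder",p,np.linalg.norm((p-b)[:2]),np.degrees(np.arctan2(*(p-b)[1::-1])))
    print(onz(c,(uv[0]+15,uv[1]),.04)[:2])
l=onz(c,(221,228),.172);print("lens",l,np.linalg.norm((l-b)[:2]),np.degrees(np.arctan2(*(l-b)[1::-1])))
t=onz(c,(290,256),.185);print("top",t)
for n,X in(("jar",(126,263)),("box",(289,164)),("dish",(500,224))):print(n,onz(c,X,.04))
E
```

```text
base [0.49688296 0.02576393 0.01      ]
holder [0.43652071 0.15882672 0.04      ] 0.1461140259363457 114.4008174764554
[0.43779861 0.12624987]
holder [0.40856383 0.26509711 0.04      ] 0.2551090793051483 110.2551550742974
[0.40983637 0.23267372]
holder [0.32782259 0.16761231 0.04      ] 0.22068614116480892 140.00201155517885
[0.329075   0.13576109]
lens [0.54957995 0.16563298 0.172     ] 0.1494668027312379 69.35562487711267
top [0.49674209 0.02682882 0.185     ]
jar [0.49334496 0.39502069 0.04      ]
box [0.7383226  0.04767929 0.04      ]
dish [ 0.61432647 -0.43198273  0.04      ]
```

View pics/topcrop.png

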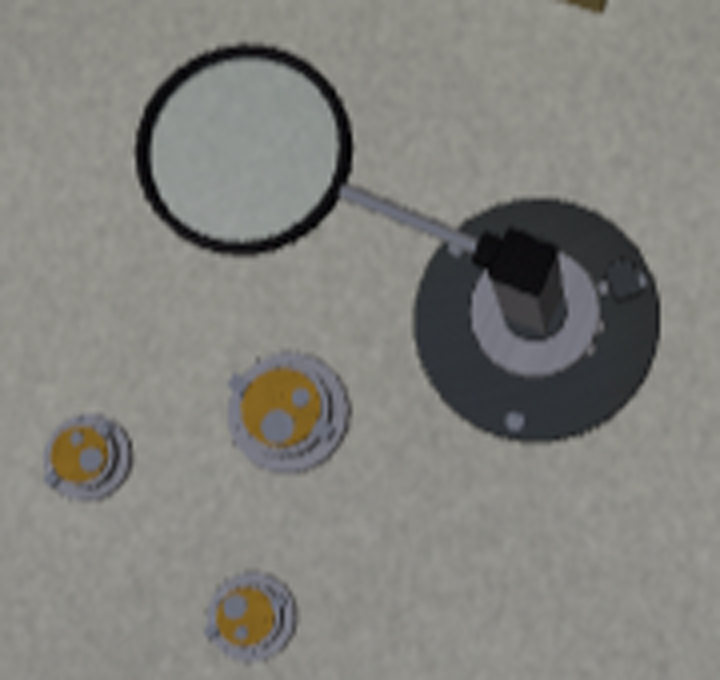

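The largest holder is at crop (290,410), which is full-frame (232,293). It measures 146 mm from the column, so the choice agrees. The column axis is at about (0.497, 0.026). The arm heading is about 69.4° and the working heading about 114.5°, so the swivel is about −0.79. I'll go above the column with the jaws across the button face.

```bash
python3 -m handwheel '[[[-0.003,-0.027,-0.038,0,0,0,1],[-0.003,-0.027,-0.038,0,0,0,1],[-0.003,-0.027,-0.038,0,0,0,1],[-0.003,-0.027,-0.038,0,0,0,1],[-0.003,-0.027,-0.038,0,0,0,1],[-0.003,-0.027,-0.038,0,0,0,1],[-0.003,-0.027,-0.038,0,0,0,1],[-0.003,-0.027,-0.038,0,0,0,1]]]'
python3 -m handwheel '[[[0,-0.027,-0.038,0,0,0,1],[0,-0.027,-0.038,0,0,0,1],[0,-0.027,-0.038,0,0,0,1],[0,-0.004,0,-8.5,0,0,1],[0,0,0,-8.5,0,0,1],[0,0,0,-8.5,0,0,1],[0,0,0,-8.5,0,0,1],[0,0,0,-8.5,0,0,1]]]'
```

```text
time_s: 1.85
tcp_pos: [0.4099, -0.1411, 0.2557]
ee_rot: [[0.001, 0.442, -0.897], [-0.001, -0.897, -0.442], [-1.0, 0.001, -0.001]]
force: [1.4, -0.3, -0.3]
width: 0.0854
time_s: 2.65
tcp_pos: [0.474, -0.016, 0.2554]
ee_rot: [[0.0, 0.934, -0.357], [-0.0, -0.357, -0.934], [-1.0, 0.0, -0.0]]
force: [0.5, -0.8, -0.3]
width: 0.0857
```

```bash
python3 - <<'E'
from h import *
c=cam("wrist"); save(c,"w1.png"); s=monitor.state()
print(s["tcp_pos"],c[0]["mount"], -c[2].T@c[3])
print("pred captop",proj(c,[[.497,.026,.185],[.497,.026,0],[0.509,.022,.156]]))
E
```

```text
[ 0.47395705 -0.01607694  0.2553549 ] [[ 6.78601825e-04 -3.13079628e-01  9.49726637e-01 -1.40975838e-01]
 [ 9.99999198e-01  1.22820016e-03 -3.09643658e-04 -1.80478766e-03]
 [-1.06951129e-03  9.49726086e-01  3.13080210e-01 -8.00851946e-02]
 [ 0.00000000e+00  0.00000000e+00  0.00000000e+00  1.00000000e+00]] [0.5008372  0.05945266 0.39633926]
pred captop [[333.97540596 172.12798394]
 [327.49003615 145.30661641]
 [351.55329119 164.50025258]]
```

View pics/w1.png

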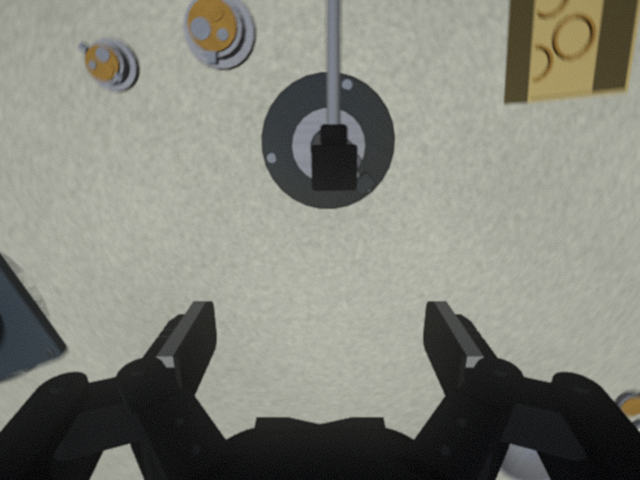

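The cap is at pixel (334,167) against a prediction of (334,172), so the column lies about 2.5 mm further along the arm. The arm runs straight up the image at column 334, so the yaw is right. I'll correct the position and descend.

```bash
python3 -m handwheel '[[[0,0.003,-0.025,0,0,0,1],[0,0.0035,-0.025,0,0,0,1],[0.03,0,0,0,0,0,1],[0.03,0,0,0,0,0,1],[0.03,0,0,0,0,0,1],[0.02,0,0,0,0,0,1],[0.01,0,0,0,0,0,1],[0,0,0,0,0,0,1]]]'
python3 - <<'E'
from h import *
c=cam("wrist"); save(c,"w2.png")
E
```

```text
time_s: 3.5
tcp_pos: [0.4969, 0.0281, 0.1337]
ee_rot: [[-0.003, 0.931, -0.364], [0.0, -0.364, -0.931], [-1.0, -0.003, 0.001]]
force: [-0.7, -0.1, 0.2]
width: 0.0852
```

View pics/w2.png

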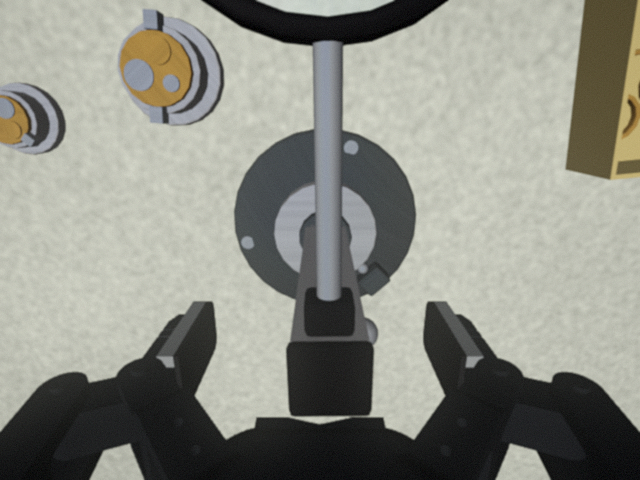

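The fingers straddle the column and the button shows at (371,331), on the right-hand face. The finger midpoint is at about column 320 and the tube at about 329, so I'll check the offsets.

```bash
python3 - <<'E'
from h import *
c=cam("wrist"); s=monitor.state(); R,p=s["ee_rot"],s["tcp_pos"]
f=lambda x,y,z: proj(c,p+R@np.array([x,y,z]))[0].round(1)
zz=p[2]
print("button nose tip/base at tool z=0", f(zz-.156,.019,0),f(zz-.156,.0125,0), "z+5mm",f(zz-.156,.019,.005))
print("cap corners",[f(zz-.185,a,b) for a in(-.0125,.0125) for b in(-.0125,.0125)])
print("pad centre open", f(-.0187-.013,.0427,0),f(-.0187-.013,-.0427,0),"tip",f(-.013,.0427,-.011),f(-.013,-.0427,-.011))
E
```

```text
button nose tip/base at tool z=0 [375.5 332.1] [358.5 332.1] z+5mm [374.8 343.2]
cap corners [array([285.6, 351.6]), array([287.9, 417.9]), array([369.7, 351.8]), array([366.2, 418.1])]
pad centre open [447.6 351.9] [205.5 351.3] tip [434.9 298.2] [217.1 297.8]
```

The predictions agree within about 2 mm. I'll shift +1.5 mm along the jaw axis and close.

```bash
python3 -m handwheel '[[[0,0.0015,0,0,0,0,1],[0,0,0,0,0,0,0],[0,0,0,0,0,0,0],[0,0,0,0,0,0,0],[0,0,0,0,0,0,0],[0,0,0,0,0,0,0],[0,0,0,0,0,0,0],[0,0,0,0,0,0,0]]]'
python3 -m handwheel '[[[0,0,0,0,0,0,0],[0,0,0,0,0,0,0],[0,0,0,0,0,0,0]]]'
```

```text
time_s: 4.4
tcp_pos: [0.5002, 0.0273, 0.1365]
ee_rot: [[0.002, 0.932, -0.363], [-0.0, -0.363, -0.932], [-1.0, 0.002, -0.0]]
force: [-0.6, 0.6, 5.9]
width: 0.0245
time_s: 4.7
tcp_pos: [0.5002, 0.0273, 0.1365]
ee_rot: [[0.002, 0.932, -0.363], [-0.0, -0.363, -0.932], [-1.0, 0.002, -0.0]]
force: [-0.6, -1.6, 5.6]
width: 0.0242
```

The width is 24.5 mm, so the button is pressed level, and the side force is small. I'll lift now.

```bash
python3 -m handwheel '[[[-0.004,0,0,0,0,0,0],[-0.004,0,0,0,0,0,0],[-0.004,0,0,0,0,0,0],[-0.004,0,0,0,0,0,0],[0,0,0,0,0,0,0]]]'
python3 - <<'E'
from h import *
c=cam("wrist"); save(c,"w3.png")
E
```

```text
time_s: 5.2
tcp_pos: [0.5001, 0.0273, 0.1509]
ee_rot: [[0.001, 0.932, -0.363], [-0.0, -0.363, -0.932], [-1.0, 0.001, 0.0]]
force: [4.3, -0.8, -2.4]
width: 0.0244
```

View pics/w3.png

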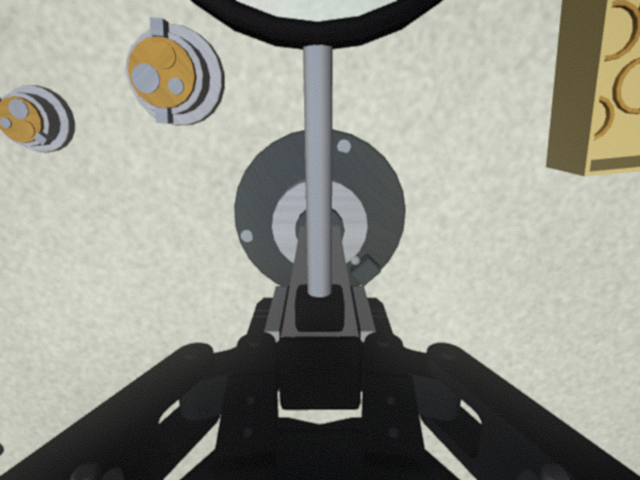

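The cap sits at rows 338–408 between the pads and the base looks smaller, so the tube is rising with the gripper and the load is light. Next are the remaining ~20 mm.

```bash
python3 -m handwheel '[[[-0.004,0,0,0,0,0,0],[-0.004,0,0,0,0,0,0],[-0.004,0,0,0,0,0,0],[-0.004,0,0,0,0,0,0],[-0.002,0,0,0,0,0,0],[0,0,0,0,0,0,0]]]'
python3 -m handwheel '[[[-0.001,0,0,0,0,0,0],[0,0,0,0,0,0,0]]]'
python3 -m handwheel '[[[-0.001,0,0,0,0,0,0],[0,0,0,0,0,0,0]]]'
```

```text
time_s: 5.85
tcp_pos: [0.5001, 0.0274, 0.1702]
ee_rot: [[0.002, 0.932, -0.363], [-0.0, -0.363, -0.932], [-1.0, 0.002, -0.0]]
force: [3.5, -1.2, 1.8]
width: 0.0245
time_s: 6.05
tcp_pos: [0.5001, 0.0274, 0.1712]
ee_rot: [[0.002, 0.932, -0.363], [-0.0, -0.363, -0.932], [-1.0, 0.002, -0.0]]
force: [4.8, -1.0, 1.3]
width: 0.0242
time_s: 6.25
tcp_pos: [0.5, 0.0274, 0.1716]
ee_rot: [[0.001, 0.932, -0.363], [-0.0, -0.363, -0.932], [-1.0, 0.001, -0.0]]
force: [5.2, -1.9, 0.2]
width: 0.0243
```

```bash
python3 -m handwheel '[[[-0.001,0,0,0,0,0,0],[0,0,0,0,0,0,0]]]'
python3 -m handwheel '[[[-0.0015,0,0,0,0,0,0],[0,0,0,0,0,0,0]]]'
```

```text
time_s: 6.45
tcp_pos: [0.5, 0.0274, 0.1721]
ee_rot: [[0.001, 0.932, -0.363], [-0.0, -0.363, -0.932], [-1.0, 0.001, -0.0]]
force: [5.1, -1.3, -2.2]
width: 0.0246
time_s: 6.65
tcp_pos: [0.5, 0.0274, 0.1735]
ee_rot: [[0.001, 0.932, -0.363], [-0.0, -0.363, -0.932], [-1.0, 0.001, -0.0]]
force: [5.7, -1.4, -2.3]
width: 0.0243
```

```bash
python3 - <<'E'
from h import *
c=cam("scene"); u=proj(c,[[.512,.023,.156],[.499,.028,.185],[.499,.028,.22]]);print(u)
a,b=u[0].astype(int); w=cam("wrist")
s=cv2.resize(c[0]["color"][b-40:b+35,a-30:a+30],(480,600),interpolation=cv2.INTER_CUBIC)
v=w[0]["color"][120:440,235:405]; v=cv2.resize(v,(319,600))
cv2.imwrite("pics/c4.png",np.hstack([s,v])[:,:,::-1])
E
```

```text
[[344.66097826 221.25303864]
 [347.84278035 209.229563  ]
 [348.04214782 197.7765622 ]]
```

View pics/c4.png

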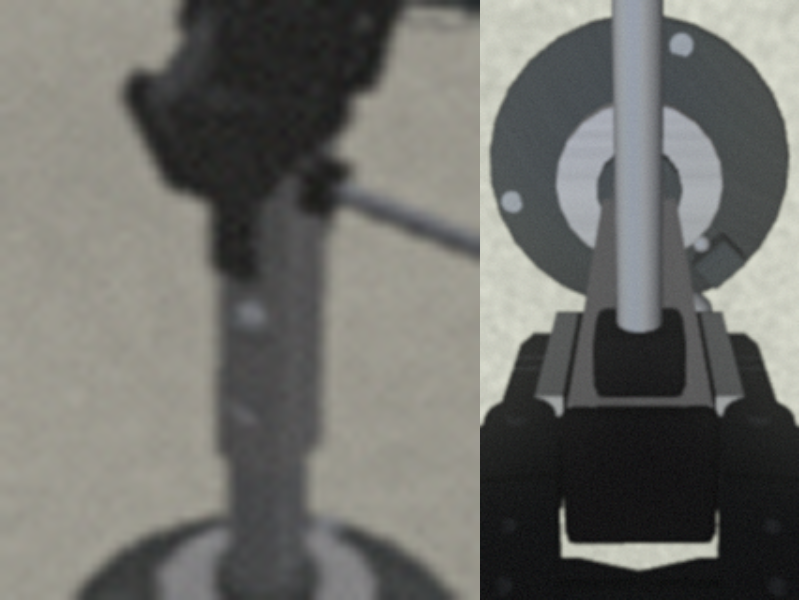

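The button shows out at crop (250,315), with one free hole below it at (243,412). The wrist view also shows the nose sticking out at (702,302). The tube is therefore locked one hole up. I'll swing about +46° next, which is negative about tool x.

```bash
python3 -m handwheel '[[[0,0,0,-4,0,0,0],[0,0,0,-6,0,0,0],[0,0,0,-6,0,0,0],[0,0,0,-6,0,0,0],[0,0,0,-6,0,0,0],[0,0,0,-4,0,0,0]]]'
python3 -m handwheel '[[[0,0,0,-4,0,0,0],[0,0,0,-4,0,0,0],[0,0,0,-4,0,0,0],[0,0,0,-2,0,0,0],[0,0,0,0,0,0,0],[0,0,0,0,0,0,0]]]'
python3 - <<'E'
from h import *
s=monitor.state();print(s["ft_torque"])
c=cam("top"); save(c,"top5.png",(160,190,340,360),4)
c=cam("wrist"); save(c,"w5.png")
E
```

```text
time_s: 7.35
tcp_pos: [0.4999, 0.0275, 0.1734]
ee_rot: [[0.001, 0.982, 0.189], [0.0, 0.189, -0.982], [-1.0, 0.001, -0.0]]
force: [6.1, -0.6, -2.0]
width: 0.0241
time_s: 7.95
tcp_pos: [0.4998, 0.0275, 0.1734]
ee_rot: [[0.0, 0.908, 0.418], [0.0, 0.418, -0.908], [-1.0, 0.0, 0.0]]
force: [5.7, -1.9, -2.3]
width: 0.0243
[-0.2120597  -1.37434925 -0.06599543]
```

View pics/w5.png

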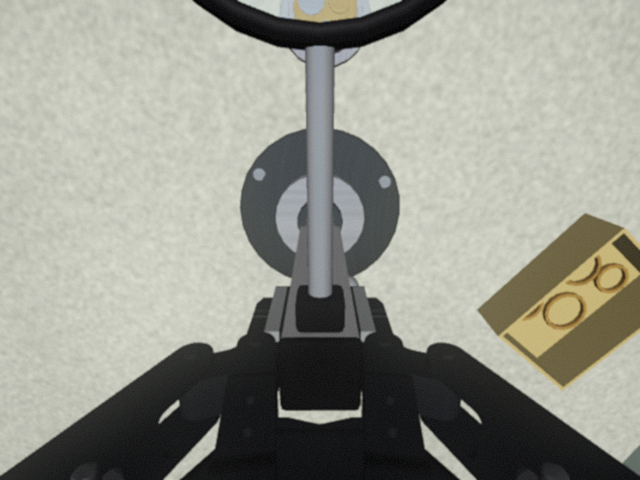

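The holder is centred under the lens along the rod (columns ~322 and 320), and the residual torque is only 0.07 N m, so it is in the click. I'll release and retreat straight up.

```bash
python3 -m handwheel '[[[0,0,0,0,0,0,1],[0,0,0,0,0,0,1],[0,0,0,0,0,0,1],[0,0,0,0,0,0,1],[0,0,0,0,0,0,1],[0,0,0,0,0,0,1],[0,0,0,0,0,0,1]]]'
python3 -m handwheel '[[[-0.01,0,0,0,0,0,1],[-0.02,0,0,0,0,0,1],[-0.03,0,0,0,0,0,1],[-0.04,0,0,0,0,0,1],[0,0,0.045,0,0,0,1],[0,0,0.045,0,0,0,1],[0,0,0.045,0,0,0,1],[0,0,0,0,0,0,1]]]'
python3 - <<'E'
from h import *
s=cam("scene");t=cam("top");w=cam("wrist")
a,b=345,221
im=[cv2.resize(s[0]["color"][b-40:b+35,a-30:a+30],(400,500),interpolation=cv2.INTER_CUBIC),
 cv2.resize(t[0]["color"][190:360,180:316],(400,500),interpolation=cv2.INTER_CUBIC)]
cv2.imwrite("pics/c6.png",np.hstack(im)[:,:,::-1])
for n in("lens","movement_holder","parts_box","jar","dish"):
    print(n,[(np.round(x["box"],1).tolist(),round(x["score"],2)) for x in nets.boxes_of(n,t[0])[:3]])
print("expect lens,cap", proj(t,[[.499-.15*.418,.028+.15*.908,.207],[.499,.028,.22]]))
E
```

```text
time_s: 8.75
tcp_pos: [0.4995, 0.0275, 0.1739]
ee_rot: [[-0.0, 0.908, 0.418], [0.0, 0.418, -0.908], [-1.0, -0.0, -0.0]]
force: [-0.4, -0.4, 0.3]
width: 0.0855
time_s: 9.55
tcp_pos: [0.5576, -0.1, 0.2728]
ee_rot: [[-0.0, 0.911, 0.413], [-0.002, 0.413, -0.911], [-1.0, -0.001, 0.002]]
force: [-0.1, 1.4, -0.5]
width: 0.0853
lens [([240.0, 277.4, 108.8, 66.8], 0.61)]
movement_holder [([222.1, 341.9, 22.8, 21.5], 0.85), ([182.6, 305.2, 23.7, 19.8], 0.72), ([238.4, 298.2, 16.0, 23.3], 0.54)]
parts_box [([289.8, 164.3, 70.2, 56.2], 0.9)]
jar [([124.9, 263.2, 47.0, 38.4], 0.71), ([239.7, 277.7, 109.9, 64.8], 0.51)]
dish [([499.5, 223.5, 52.8, 46.4], 0.97)]
expect lens,cap [[213.39044899 283.22381088]
 [288.56200901 251.3302438 ]]
```

View pics/c6.png

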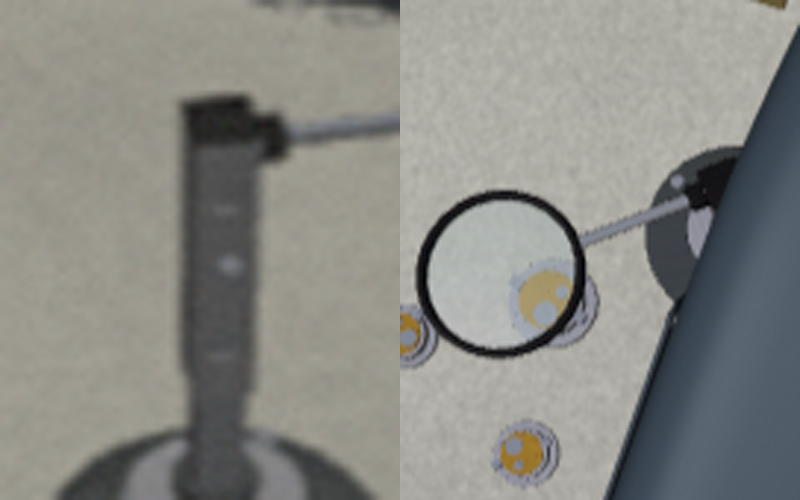

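```bash
python3 - <<'E'
from h import *
s=cam("scene");t=cam("top")
n=np.array([.909,.416,0]);b=np.array([.499,.028,0])
for z,d in((.22,.0125),(.191,.0125),(.156,.0125),(.156,.019),(.121,.0125),(.185+.035-.12-.003,.0125)):
    u=proj(s,[b+n*d+[0,0,z]])[0]; print(z,d,(u-[315,181])*6.667)
l=onz(t,(214,282.8),.207);print("lens",l,"dist",np.hypot(*(l[:2]-[.4365,.1588])))
print(monitor.state()["time_s"])
E
```

```text
0.22 0.0125 [227.73762274 131.16572284]
0.191 0.0125 [226.53592766 194.75803707]
0.156 0.0125 [225.1239988  269.47567953]
0.156 0.019 [228.92124186 279.79947517]
0.121 0.0125 [223.75236707 342.06084432]
0.097 0.0125 [222.83422574 390.64782192]
lens [0.43712604 0.16314262 0.207     ] dist 0.004387514377288151
10.05
```

The checks agree with the target:
- **Riser:** the upper and lower holes show where a 35 mm rise puts them.
- **Lens:** it is about 4 mm from the holder.
- **Swivel:** the lens centre is within 1 px of the prediction.

I'm handing in.

```bash
python3 -c "
from bench import ticket,monitor
print(monitor.state()['force']);print(ticket.finish_job())"
```

```text
[ 0.16908537 -0.10532027  0.21185773]
the job is handed in; nothing more can be done
None
```

The magnifier is up one hole and swung into its click stop with the lens over the watch movement. I handed the job in at about 10 s; no verdict is reported. I pinched the tube across the button, lifted it until the button came out of the next hole, turned it about 46°, let go and backed the arm away.

**Last checks**
- **Button and height:** the button shows out, with one free hole above and one below it. Those holes lie about 2 px from where a 35 mm rise puts them, roughly the offset expected from their lit lower rims. This was read from low-resolution crops. The force readings showed no clear jump at the lock, so the pictures are my evidence for it.
- **Lens position:** the lens centre measures about 4 mm from where I first located the holder, and lies within 1 px of the predicted click position.
- **Bystanders:** the parts box, jar and dish boxes are within about 1 px of where they started.
- **Movement holder:** its box came back clipped because the lens covers part of it, so I did not measure its position again. I saw no sign that it moved.
- **Robot:** it was clear of everything, with wrist force about 0.3 N at hand-in.

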